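# Slide the measuring scoop home in its graded rack

### The job

Put away the measuring scoop that stands on the wooden scoop rack: slide it along the rack, without lifting it off the wood or tipping it over, until it drops into the well that matches its diameter, and press it down gently until it is fully home on the well's stiff lift-out disc. Then leave its handle pointing straight out over the rack's front edge, the long edge on the side of the wells, farthest from the robot. Leave the other scoop on its draining block, and do not disturb the jar, the tin and the carton.

Things in the scene. Friction and masses are not known exactly. Their poses are not given: they have to be found in the camera images.
- rack: Pale wooden rack fixed to the table: a level block 240 (x) by 360 (y) by 30 mm high. Origin: centre of its underside; x points away from the robot to the front edge (120 mm out). Four round wells, 58, 66, 74, 82 mm, lie at x = +45 mm, y = +129, +55, -27, -117 mm. The scoop starts on the plain strip on the robot's side, about x = -60 mm.
- well_58 (a point): Centre of the mouth of the 58 mm scoop's round well, level with the rack's top; axes as the rack's. The blind hole is 60.5 mm across. In it lies a flat grey lift-out disc, level, that starts 8 to 13 mm below the rack's top; about 6 N pushes it down to its stop, 18 mm below the top, and it stays where it is pushed. A scoop's own weight does not move it.
- well_66 (a point): Centre of the mouth of the 66 mm scoop's round well, level with the rack's top; axes as the rack's. The blind hole is 68.5 mm across. In it lies a flat grey lift-out disc, level, that starts 8 to 13 mm below the rack's top; about 6 N pushes it down to its stop, 18 mm below the top, and it stays where it is pushed. A scoop's own weight does not move it.
- well_74 (a point): Centre of the mouth of the 74 mm scoop's round well, level with the rack's top; axes as the rack's. The blind hole is 76.5 mm across. In it lies a flat grey lift-out disc, level, that starts 8 to 13 mm below the rack's top; about 6 N pushes it down to its stop, 18 mm below the top, and it stays where it is pushed. A scoop's own weight does not move it.
- well_82 (a point): Centre of the mouth of the 82 mm scoop's round well, level with the rack's top; axes as the rack's. The blind hole is 84.5 mm across. In it lies a flat grey lift-out disc, level, that starts 8 to 13 mm below the rack's top; about 6 N pushes it down to its stop, 18 mm below the top, and it stays where it is pushed. A scoop's own weight does not move it.
- scoop_66: Steel measuring scoop, 0.16 kg: open cup 66 mm across outside, 38 mm high, wall 4 mm, inner floor 6 mm up, foot bevelled 2 mm. Starts upright on the rack or the draining block. Origin: centre of the underside; z up, x along the handle, a flat bar 14 mm wide, 31 to 36 mm above the underside, ending 121 mm from the cup's axis.
- scoop_74: Steel measuring scoop, 0.16 kg: open cup 74 mm across outside, 38 mm high, wall 4 mm, inner floor 6 mm up, foot bevelled 2 mm. Starts upright on the rack or the draining block. Origin: centre of the underside; z up, x along the handle, a flat bar 14 mm wide, 31 to 36 mm above the underside, ending 125 mm from the cup's axis.
- scoop_66_handle (a point): Point on the handle of scoop_66, 118 mm from the cup's axis (3 mm short of the handle's end), at mid thickness, 33.5 mm above the underside.
- scoop_74_handle (a point): Point on the handle of scoop_74, 122 mm from the cup's axis (3 mm short of the handle's end), at mid thickness, 33.5 mm above the underside.
- drain_top (a point): Centre of the top of the draining block, a plain fixed wooden block 130 by 130 by 30 mm at the robot's left; the scoop standing here is to be left alone.
- jar: Glass jar with steel lid, 84 mm across, 130 mm high, standing on the table; origin at the centre of its underside. Bystander.
- tin: Tin can, 74 mm across, 110 mm high, on the table; origin at the centre of its underside. Bystander.
- carton: Cardboard carton 100 by 100 by 70 mm high, on the table; origin at the centre of its underside. Bystander.
Things that resemble listed ones, but are neither listed nor needed, are in the scene too. Leave any blue or green look-alike of the scoop_74 alone.

How it is judged:
At the end, for the whole second after the job is handed in: The rack's scoop is in its own size of well: axis within 4 mm of the centre, underside 15 mm or more below the rack's top, upright, at rest, handle within 0.22 rad of the rack's +x, out towards the front edge. The other scoop is on the draining block, within 20 mm of its start (((horizontal distance between scoop_66 and well_66 below 0.004 m and z of scoop_66 in the frame of well_66 below -0.015 m and angle between scoop_66's own z axis and vertical below 0.06 rad and angle between the x axis of scoop_66 and the x axis of rack, either way round below 0.22 rad and x of scoop_66_handle in the frame of rack above 0.1 m and linear speed of scoop_66 below 0.02 m/s and horizontal distance between scoop_74 and drain_top below 0.045 m and distance of scoop_74 from where it was at the start of the episode below 0.02 m) or (horizontal distance between scoop_74 and well_74 below 0.004 m and z of scoop_74 in the frame of well_74 below -0.015 m and angle between scoop_74's own z axis and vertical below 0.06 rad and angle between the x axis of scoop_74 and the x axis of rack, either way round below 0.22 rad and x of scoop_74_handle in the frame of rack above 0.1 m and linear speed of scoop_74 below 0.02 m/s and horizontal distance between scoop_66 and drain_top below 0.045 m and distance of scoop_66 from where it was at the start of the episode below 0.02 m))); the robot touches nothing.
It fails at once if a scoop is pressed against the rack with more than 60 N (contact force between rack and scoop_66 above 60 N or contact force between rack and scoop_74 above 60 N).
It fails at once if a scoop is lifted more than 12 mm above the rack's top instead of being slid (z of any of scoop_66, scoop_74 in the frame of rack above 0.042 m).
It fails at once if a scoop is tipped over by more than about 45 degrees (angle between any of scoop_66, scoop_74's own z axis and vertical above 0.8 rad).
It fails at once if the jar, the tin or the carton is pushed more than 30 mm (distance of any of jar, tin, carton from where it was at the start of the episode above 0.03 m).
It also fails if it takes over 58 s, if anything falls off the work surface, if the arm or the gripper's body presses on something with over 40 N, if the wrist force passes 120 N, or if a joint passes its speed limit or range.

### The arm

A 7-joint arm with a two-finger parallel gripper is mounted at the origin on the work surface. World frame = base frame: x ahead of the robot, y to its left, z up, the work surface at z = 0. Lengths are in m, angles in rad, forces in N, time in s.
With the tool pointing down it reaches from about 0.4 to 0.85 m from the base axis. Payload 10.4 kg.
Tool frame: the origin (TCP) lies on the centre line of the jaws, within the pads' length; the fingertips stand r.tip_extent ahead of it and the grasp point (between the pads) lies 3 mm ahead of it (r.tip_extent is the distance from the TCP to the fingertips, in m); z points along the fingers, y is the direction in which the jaws open and shut (so a half turn about z gives the same grasp; the last joint's range is limited). The gripper opens to 87 mm and grips with 3 to 60 N. Pads are 19 mm wide; open, the fingers measure 117 mm over their backs; the gripper's body (75 mm by 190 mm) begins 51 mm behind the grasp point.
Start: joints at [-1.18, 0.332, -0.065, 1.46, 0.022, 1.35, -0.088], TCP at [0.251, 0.572, 0.245] pointing down, gripper open.
Joint ranges: [-2.6, 2.6], [-0.5, 2.12], [-1.47, 1.34], [0.16, 2.42], [-1.27, 4.41], [0.06, 2.06], [-2.6, 2.6]. Speed limits (rad/s): [2.22, 2.22, 2.79, 2.79, 3.14, 3.14, 3.14].

### API

Orientations are given as a unit quaternion [x, y, z, w].
In Python, from bench import r gives the robot as it stands. The module is installed in compiled form; this text tells all that it offers.
- The arm moves only by the shell command python3 -m jog 'ROWS' [FORCE]. ROWS is JSON, a list of rows, each a list of 5 numbers: the shift along the tool's x, y, z in cm, then the turn about the tool's z in rad, then the closure, from 0 (fully open) to 1 (shut). A call has exactly 10 rows; each row shifts and turns the pose as measured when the row begins, along the tool's axes as they then stand; what a row does not reach is not made up. A row lasts 1/10 s, in which the tool goes at most 50 mm and 8.59 degrees, less where a joint would pass 70% of its speed; a pose out of reach is approached as far as the arm can. A call with a gripper value outside its range is refused whole. The fingers move at their own pace and stop on an object; FORCE is the grip in N (left out, the last holds). Time passes only in rows, so rows that do not move let the fingers close, or fill a call up. It gives the time, the measured TCP pose, the force and the opening at its end, in the units of the state.
- r.read_state(): the state, without advancing time (a new reading comes with each control period).
- r.camera(name): name is "scene" or "top"; returns a dict with "pixels" (400x640x3 uint8, red, green, blue), "fx", "fy", "cx", "cy" (pixels), "k1" (the pictures are not rectified: a ray, as slopes to the right and down, at radius r is drawn at 1 + k1 r^2 times it, then the intrinsics apply), "camera_from_world" (4x4, takes a point from world to camera coordinates). Camera axes: x right, y up, looking along -z (the intrinsics and any distortion apply to the point x, -y, -z); pixel columns grow to the right and rows downward; lengths in m; the calibration is good to about 2 mm. A picture is of the moment at which its call begins. There is no depth.
- r.close_job(): hands the job in, once; it reports no verdict.
The state is a dict: "time": time; "joint_positions": joint angles; "joint_vel": joint speeds; "joint_torque": joint torques, N m; "ee_pos": TCP position; "eef_rot": TCP orientation; "ft_force": force on the tool from outside, world axes, zero at the start; "torque": the same for the moment, N m; "width": finger opening in m.
Only numpy, scipy, OpenCV 4.12 (cv2) and the standard library are available. Lean on these libraries where they do the work, as an engineer would, in place of code of your own. Each camera call takes 0.05 s, during which the arm holds its last target. There are 200 camera calls.

## Working session

There is one attempt and no reset: what is moved stays moved. The work goes in short steps, Python scripts to look and compute and a shell command to move; the robot and the scene stay as the last step left them, time stands still between calls to the robot, and variables do not carry over. Pictures are saved under pics/ and viewed, about 8 in all and at most 12, crops included, and the job is handed in when it is done.

```bash
mkdir -p pics; cat > h.py <<'E'
import numpy as np, cv2
from bench import r
def cam(n,save=None):
    c=r.camera(n)
    if save: cv2.imwrite('pics/'+save,c['pixels'][:,:,::-1])
    return c
def K(c): return np.array([[c['fx'],0,c['cx']],[0,c['fy'],c['cy']],[0,0,1.]]),np.array([c['k1'],0,0,0.])
def ray(c,px,z):
    k,d=K(c); p=cv2.undistortPoints(np.array(px,float).reshape(-1,1,2),k,d).reshape(-1,2)
    M=np.array(c['camera_from_world']); R=M[:3,:3]; o=-R.T@M[:3,3]
    v=np.c_[p[:,0],-p[:,1],-np.ones(len(p))]@R
    return o+v*((z-o[2])/v[:,2])[:,None]
def proj(c,P):
    k,d=K(c); M=np.array(c['camera_from_world']); q=np.array(P,float).reshape(-1,3)@M[:3,:3].T+M[:3,3]
    return cv2.projectPoints(q*[1,-1,-1],np.zeros(3),np.zeros(3),k,d)[0].reshape(-1,2)
E
python3 - <<'E'
from h import *
for n in('scene','top'):
    c=cam(n,n+'1.png'); M=np.array(c['camera_from_world']); print(n,c['fx'],c['k1'],-M[:3,:3].T@M[:3,3]); print(M[:3,:3].round(2))
s=r.read_state(); print(s, r.tip_extent)
E
```

```text
scene 375.3948776881378 -0.04055838384119708 [1.40053398 0.077392   1.02880361]
[[-0.07  1.    0.  ]
 [-0.74 -0.05  0.67]
 [ 0.67  0.04  0.74]]
top 483.9471656881265 -0.06150611100534859 [0.35302616 0.03230301 1.55029013]
[[-0.   -1.    0.  ]
 [ 0.99 -0.    0.12]
 [-0.12  0.    0.99]]
{'time': 0.1, 'joint_positions': array([-1.17961836,  0.33279428, -0.06471887,  1.46084976,  0.02159619,
        1.34993867, -0.08852042]), 'joint_vel': array([ 2.37503493e-04, -1.03743497e-03,  1.90527055e-04, -3.03368358e-03,
       -8.53112613e-04, -4.85326023e-04, -2.16890872e-06]), 'joint_torque': array([ 3.00155756e-03, -6.24549079e+01,  2.54518393e-02, -3.90714633e+01,
       -6.12595933e-02,  3.66133754e-02,  5.54770293e-05]), 'ee_pos': array([0.25115383, 0.57195748, 0.24384615]), 'eef_rot': array([ 2.05408528e-01,  9.78676105e-01, -6.38229598e-04, -1.08179583e-04]), 'ft_force': array([ 0.78929892, -0.36967245,  0.01830328]), 'torque': array([-0.00326579, -0.03293766, -0.01696698]), 'width': 0.08702709020562951} 0.022
```

View pics/top1.png

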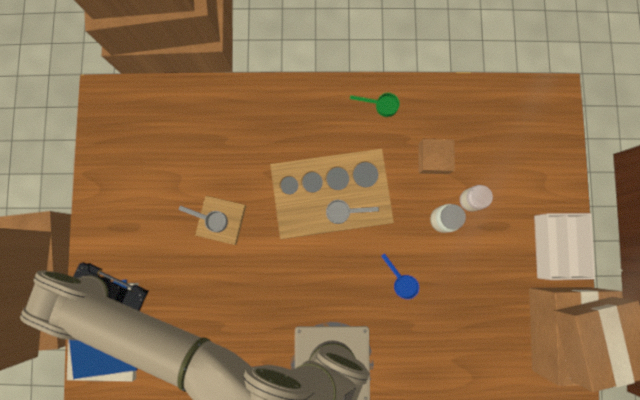

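View pics/scene1.png

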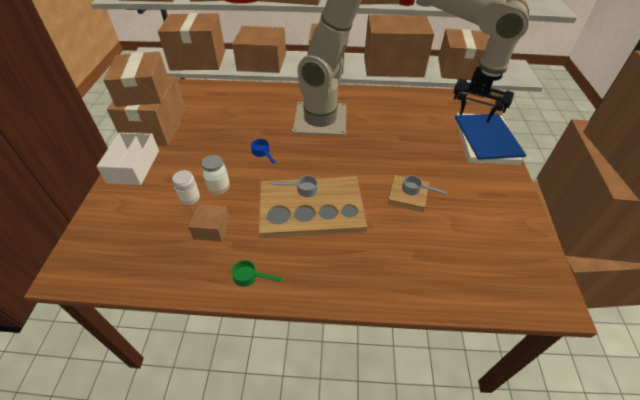

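```bash
python3 - <<'E'
from h import *
c=cam('top'); im=c['pixels']; sub=im[140:250,165:400]
cv2.imwrite('pics/crop1.png',cv2.resize(sub[:,:,::-1],None,fx=3.4,fy=3.4,interpolation=cv2.INTER_CUBIC))
hsv=cv2.cvtColor(im,cv2.COLOR_RGB2HSV)
# rack: pale wood
m=((hsv[...,1]<75)).astype(np.uint8)
m[:140]=0;m[250:]=0;m[:,:165]=0;m[:,400:]=0
n,l,st,ce=cv2.connectedComponentsWithStats(m)
for i in range(1,n):
    if st[i,4]>40:
        mm=(l==i).astype(np.uint8)
        o=cv2.morphologyEx(mm,cv2.MORPH_OPEN,cv2.getStructuringElement(cv2.MORPH_ELLIPSE,(9,9)))
        ct=cv2.findContours(o,cv2.RETR_EXTERNAL,cv2.CHAIN_APPROX_NONE)[0]
        if ct: ct=max(ct,key=len); print(st[i],ce[i].round(1),cv2.fitEllipse(ct) if len(ct)>5 else'')
px=[(271,163),(381.5,149.5),(393,223),(281,238)]
print(hsv[230,300],hsv[205,205],hsv[240,260],hsv[177,337],hsv[212,338])
E
```

```text
[353 162  25  25 487] [365.1 174.2] ((365.13653564453125, 174.1404571533203), (23.838987350463867, 24.089496612548828), 100.54732513427734)
[326 167  23  23 394] [337.3 178.3] ((337.39825439453125, 178.31153869628906), (21.26695442199707, 21.4870662689209), 66.03889465332031)
[302 172  20  20 311] [312.  181.7] ((311.9664001464844, 181.6731414794922), (18.520605087280273, 18.994384765625), 156.75286865234375)
[281 177  17  17 240] [288.9 185. ] ((288.90887451171875, 184.97132873535156), (16.127296447753906, 16.55876922607422), 91.60413360595703)
[326 200  53  24 570] [343.2 210.9] ((337.6944274902344, 211.32882690429688), (22.664833068847656, 23.421974182128906), 72.52027130126953)
[179 206  48  26 496] [209.7 218.8] ((215.46279907226562, 220.9394073486328), (19.6949520111084, 22.216365814208984), 105.24414825439453)
[ 18 134 171] [ 17 133 172] [ 14 171 164] [ 25  13 116] [ 27  16 142]
```

View pics/crop1.png

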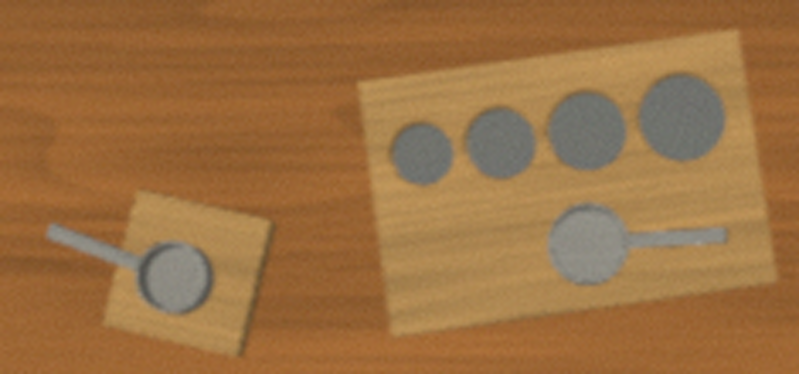

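The two grey scoops are the candidates: (338,211) on the rack and (217,221) on the block. The rack one is larger (about 23.5 px against 21.5 px across, handle 124 mm against 121 mm), so it is scoop_74 and goes in well_74 at (337,178). The blue (406,287) and green (387,105) ones are the look-alikes to leave alone.

```bash
cat > meas.py <<'E'
from h import *
def wells(c):
    im=c['pixels']; hsv=cv2.cvtColor(im,cv2.COLOR_RGB2HSV)
    W=ray(c,[(365.14,174.14),(337.4,178.31),(311.97,181.67),(288.91,184.97)],0.0255)[:,:2]
    L=np.array([[45,-117],[45,-27],[45,55],[45,129]])/1e3
    return W,L
def rigid(L,W):
    a=L-L.mean(0);b=W-W.mean(0); th=np.arctan2((a[:,0]*b[:,1]-a[:,1]*b[:,0]).sum(),(a*b).sum())
    R=np.array([[np.cos(th),-np.sin(th)],[np.sin(th),np.cos(th)]]); return th,R,W.mean(0)-R@L.mean(0)
E
python3 - <<'E'
from meas import *
c=cam('top'); W,L=wells(c); th,R,t=rigid(L,W); print('W',W.round(4),'th',th,'t',t,'res',((L@R.T+t-W)*1e3).round(1))
C=np.array([[120,180],[120,-180],[-120,-180],[-120,180]])/1e3
# corners from crop
q=np.array([(359,83),(739,30),(776,282),(391,334)])/3.4+[165,140]-.35
P=ray(c,q,.03)[:,:2]; th2,R2,t2=rigid(C,P); print('corners',th2,t2,((C@R2.T+t2-P)*1e3).round(1), 'well74',R2@L[1]+t2,R@L[1]+t)
# scoop
cu=ray(c,[(337.7+.2,211.4)],.066)[0]; hd=ray(c,[np.array((726,235))/3.4+[165,140]-.35],.0635)[0]
print('cup',cu,'tip',hd,'len',np.linalg.norm((hd-cu)[:2]),'yaw',np.arctan2(*(hd-cu)[1::-1]))
print('local',R.T@(cu[:2]-t))
c=cam('scene'); im=c['pixels'][160:250,230:400]
print(proj(c,[*[[*(R@L[1]+t),.03]],cu,hd]).round(1))
cv2.imwrite('pics/s2.png',cv2.resize(im[:,:,::-1],None,fx=4.5,fy=4.5,interpolation=cv2.INTER_CUBIC))
E
```

```text
W [[ 0.5931 -0.1095]
 [ 0.58   -0.0209]
 [ 0.5695  0.0601]
 [ 0.5592  0.1335]] th 0.13791008399708932 t [ 5.32260830e-01 -2.62172822e-04] res [[-0.2 -0.5]
 [ 0.5  0. ]
 [-0.2  0.3]
 [-0.1  0.2]]
corners 0.13218656321088182 [ 0.53274594 -0.00100467] [[ 1.9  0.2]
 [-0.   0.8]
 [-0.4 -1. ]
 [-1.4  0. ]] well74 [ 0.58091201 -0.02183804] [ 0.58054536 -0.02081952]
cup [ 0.47113843 -0.02018121  0.066     ] tip [ 0.47895713 -0.14464493  0.0635    ] len 0.1247090613070875 yaw -1.5080596462056657
local [-0.06328041 -0.01132721]
[[303.8 212.2]
 [306.5 182.2]
 [271.7 182.6]]
```

View pics/s2.png

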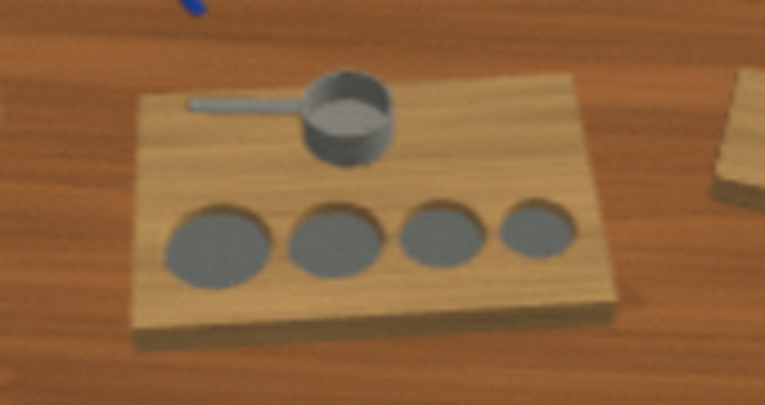

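```bash
python3 -m jog '[[-3,-3,0,0,0],[-3,-3,0,0,0],[-3,-3,0,0,0],[-3,-3,0,0,0],[-3,-3,0,0,0],[-3,-3,0,0,0],[-3,-3,0,0,0],[-3,-3,0,0,0],[-3,-3,0,0,0],[-3,-3,0,0,0]]' 10
cat > d.py <<'E'
from meas import *
import sys
from scipy.spatial.transform import Rotation as Ro
def go(x,y,z,yaw):
    s=r.read_state(); R=Ro.from_quat(s['eef_rot']).as_matrix(); p=s['ee_pos']
    d=R.T@(np.array([x,y,z])-p); ya=np.arctan2(R[1,1],R[0,1]); t=(ya-yaw+np.pi)%(2*np.pi)-np.pi
    print('t',s['time'],'pos',p.round(4),'yaw_y',ya.round(3),'tilt',R[:,2].round(3),'F',s['ft_force'].round(1),'w',round(s['width'],4),'j',s['joint_positions'].round(2))
    print('tool shift cm',(d*100).round(2),'turn',t.round(3))
if __name__=='__main__': go(*map(float,sys.argv[1:]))
E
python3 d.py .4711 -.0202 .15 .063
```

```text
time: 1.25
ee_pos: [0.4072, 0.1668, 0.242]
eef_rot: [0.201, 0.98, 0.0, -0.001]
ft_force: [0.7, 0.7, 0.4]
width: 0.0871
t 1.25 pos [0.4072 0.1668 0.242 ] yaw_y 1.167 tilt [-0.002  0.001 -1.   ] F [0.7 0.7 0.4] w 0.0871 j [-0.75 -0.09  0.25  1.93  0.02  1.3   0.66]
tool shift cm [-13.25 -14.69   9.15] turn 1.104
```

```bash
python3 -m jog '[[-2.6,-2.9,0.9,0,0],[-2.6,-2.9,0.9,0,0],[-2.6,-2.9,0.9,0,0],[-2.6,-2.9,0.9,0,0],[-2.6,-2.9,0.9,0,0],[0,0,0.5,0.14,0],[0,0,0.5,0.14,0],[0,0,0.5,0.14,0],[0,0,0.5,0.14,0],[0,0,0.5,0.14,0]]' >/dev/null
python3 d.py .4711 -.0202 .12 .063
```

```text
t 2.25 pos [ 0.4723 -0.0336  0.1708] yaw_y 0.436 tilt [ 0.003  0.003 -1.   ] F [0.3 0.1 0.5] w 0.0872 j [-0.54  0.04  0.53  1.97 -0.03  1.13  0.44]
tool shift cm [1.26 0.43 5.09] turn 0.373
```

```bash
python3 -m jog '[[1.2,0.4,1,0,0],[0,0,1,0.12,0],[0,0,1,0.12,0],[0,0,1,0.12,0],[0,0,1,0.02,0],[0,0,0.3,0,0],[0,0,0,0,0],[0,0,0,0,0],[0,0,0,0,0],[0,0,0,0,0]]' >/dev/null
python3 d.py .4711 -.0202 .074 .063; python3 - <<'E'
from h import *
c=cam('scene'); s=c['pixels'][120:240,230:390]
cv2.imwrite('pics/s3.png',cv2.resize(s[:,:,::-1],None,fx=4.5,fy=4.5,interpolation=cv2.INTER_CUBIC))
E
```

```text
t 3.25 pos [ 0.47   -0.0148  0.1138] yaw_y 0.075 tilt [ 0.003  0.004 -1.   ] F [ 0.   0.5 -0.5] w 0.0871 j [-0.56  0.11  0.53  2.04 -0.07  1.    0.08]
tool shift cm [-0.57  0.05  3.98] turn 0.012
```

View pics/s3.png

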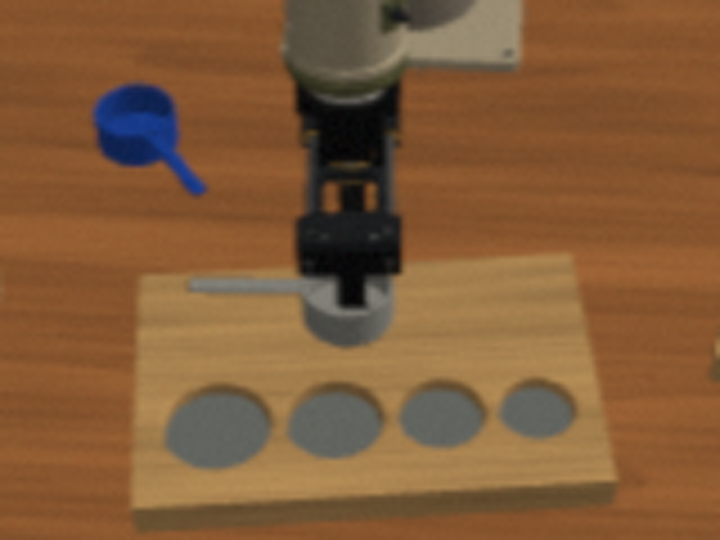

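The fingers straddle the cup at about crop (350,300), lined up with its axis, and the handle points left, clear of them. I'll correct about 5 mm sideways and go down.

```bash
python3 -m jog '[[-0.6,0,0,0,0],[0,0,0.5,0.01,0],[0,0,0.5,0,0],[0,0,0.5,0,0],[0,0,0.5,0,0],[0,0,0.5,0,0],[0,0,0.5,0,0],[0,0,0.4,0,0],[0,0,0.3,0,0],[0,0,0,0,0]]' >/dev/null
python3 d.py .4711 -.0202 .074 .063
```

```text
t 4.3 pos [ 0.4705 -0.0213  0.0732] yaw_y 0.065 tilt [ 0.002  0.004 -1.   ] F [0.4 0.2 0.4] w 0.0869 j [-0.54  0.18  0.53  2.07 -0.12  0.91  0.12]
tool shift cm [ 0.1   0.07 -0.08] turn 0.002
```

```bash
python3 -m jog '[[0,0,0,0,0.3],[0,0,0,0,0.5],[0,0,0,0,0.7],[0,0,0,0,1],[0,0,0,0,1],[0,0,0,0,1],[0,0,0,0,1],[0,0,0,0,1],[0,0,0,0,1],[0,0,0,0,1]]' 8 >/dev/null
python3 d.py .5807 -.0212 .074 1.708
```

```text
t 5.3 pos [ 0.4706 -0.0212  0.0735] yaw_y 0.065 tilt [ 0.003  0.004 -1.   ] F [-0.8  0.1 -1.8] w 0.0704 j [-0.54  0.18  0.53  2.07 -0.12  0.91  0.12]
tool shift cm [-0.71 10.99 -0.02] turn -1.643
```

The opening of 70.4 mm is neither 74 nor 66 mm, so I'll look before moving.

```bash
python3 - <<'E'
from h import *
print(r.read_state()['width'])
c=cam('scene'); s=c['pixels'][150:230,250:360]
a=cv2.resize(s[:,:,::-1],None,fx=5,fy=5,interpolation=cv2.INTER_CUBIC)
cv2.imwrite('pics/s4.png',a)
E
```

```text
0.07037721186744819
```

View pics/s4.png

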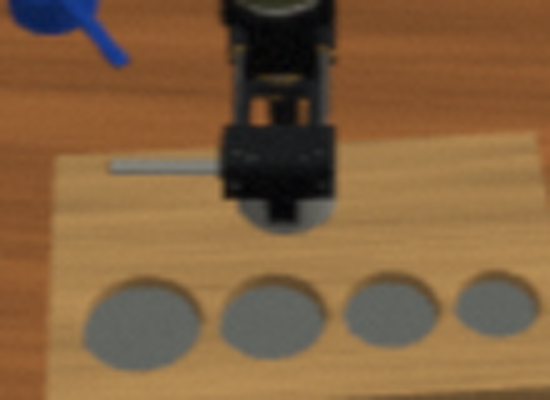

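The finger (crop 285,210) is centred on the cup and the handle is square to it. I put the 70 mm reading down to pad compliance: a 66 mm cup would have closed to below 66. Next I turn the scoop in place.

```bash
python3 -m jog '[[0,0,0,-0.08,1],[0,0,0,-0.14,1],[0,0,0,-0.14,1],[0,0,0,-0.14,1],[0,0,0,-0.14,1],[0,0,0,-0.14,1],[0,0,0,-0.14,1],[0,0,0,-0.14,1],[0,0,0,-0.14,1],[0,0,0,-0.14,1]]' >/dev/null
python3 d.py .5807 -.0212 .074 1.708
```

```text
t 6.35 pos [ 0.4703 -0.0205  0.0737] yaw_y 1.457 tilt [ 0.002  0.005 -1.   ] F [-0.4 -0.4 -0.7] w 0.0702 j [-0.4   0.17  0.37  2.06 -0.09  0.92  1.48]
tool shift cm [-1.097e+01  1.180e+00 -1.000e-02] turn -0.251
```

```bash
python3 -m jog '[[0,0,0,-0.12,1],[0,0,0,-0.12,1],[0,0,0,-0.02,1],[-1,-0.1,0,0,1],[-1,-0.1,0,0,1],[-1,-0.1,0,0,1],[-1,-0.1,0,0,1],[-1,-0.1,0,0,1],[-1,-0.1,0,0,1],[0,0,0,0,1]]' >/dev/null
python3 d.py .5807 -.0212 .074 1.708
python3 - <<'E'
from h import *
c=cam('scene'); s=c['pixels'][150:250,230:380]
cv2.imwrite('pics/s5.png',cv2.resize(s[:,:,::-1],None,fx=5,fy=5,interpolation=cv2.INTER_CUBIC))
E
```

```text
t 7.35 pos [ 0.5369 -0.0166  0.0735] yaw_y 1.721 tilt [ 0.002  0.005 -1.   ] F [1.  0.6 2.4] w 0.0704 j [-0.35  0.31  0.34  1.9  -0.13  0.95  1.78]
tool shift cm [-4.26 -1.11 -0.04] turn 0.013
```

View pics/s5.png

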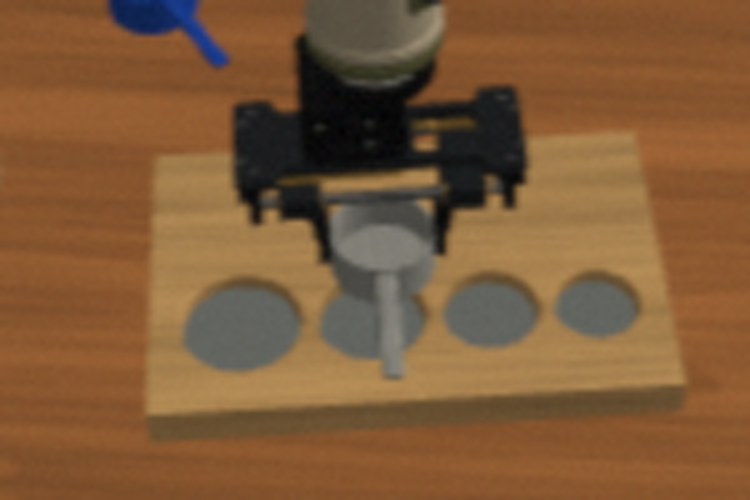

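The scoop is held upright, rim about crop (383,228), and the handle points out at (393,372). Well_74 is at about (373,315). Sliding on over the well.

```bash
python3 -m jog '[[-0.8,-0.25,0,0,1],[-0.8,-0.25,0,0,1],[-0.8,-0.25,0,0,1],[-0.8,-0.25,0,0,1],[-0.7,-0.2,0,0,1],[-0.2,0,0,0.01,1],[0,0,0,0,1],[0,0,0,0,1],[0,0,0.1,0,1],[0,0,0.1,0,1]]' >/dev/null
python3 d.py .5807 -.0212 .074 1.708
python3 - <<'E'
from h import *
c=cam('scene'); s=c['pixels'][160:240,260:360]
cv2.imwrite('pics/s6.png',cv2.resize(s[:,:,::-1],None,fx=7,fy=7,interpolation=cv2.INTER_CUBIC))
print(((proj(c,[[.5807,-.0212,.03],[.5807,-.0212,.068]])-[260,160])*7).round(0))
E
```

```text
t 8.4 pos [ 0.5814 -0.0232  0.0711] yaw_y 1.71 tilt [ 0.001  0.005 -1.   ] F [-0.5  0.2  3.3] w 0.0706 j [-0.32  0.41  0.34  1.78 -0.17  0.98  1.8 ]
tool shift cm [ 0.04  0.21 -0.29] turn 0.002
[[306. 366.]
 [304. 315.]]
```

View pics/s6.png

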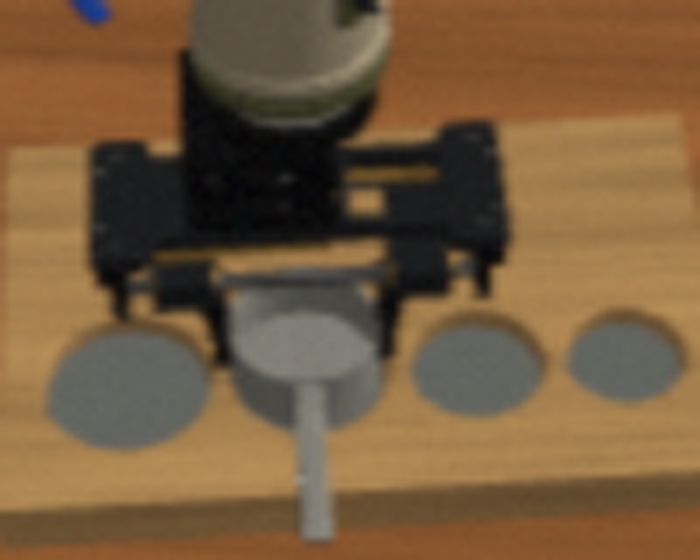

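```bash
python3 -m jog '[[0,0.2,0,0,1],[0,0,0,0,1],[0,0,0.2,0,1],[0,0,0.2,0,1],[0,0,0.2,0,1],[0,0,0.2,0,1],[0,0,0.2,0,1],[0,0,0,0,1],[0,0,0,0,1],[0,0,0,0,1]]' >/dev/null
python3 d.py .5807 -.0212 .063 1.708
python3 - <<'E'
from h import *
c=cam('scene'); s=c['pixels'][160:240,260:360]
cv2.imwrite('pics/s7.png',cv2.resize(s[:,:,::-1],None,fx=7,fy=7,interpolation=cv2.INTER_CUBIC))
E
```

```text
t 9.45 pos [ 0.5831 -0.0208  0.0622] yaw_y 1.71 tilt [ 0.006  0.006 -1.   ] F [ 1.9 -0.   0.9] w 0.0705 j [-0.32  0.42  0.34  1.79 -0.17  0.96  1.8 ]
tool shift cm [ 0.24 -0.01 -0.08] turn 0.002
```

View pics/s7.png

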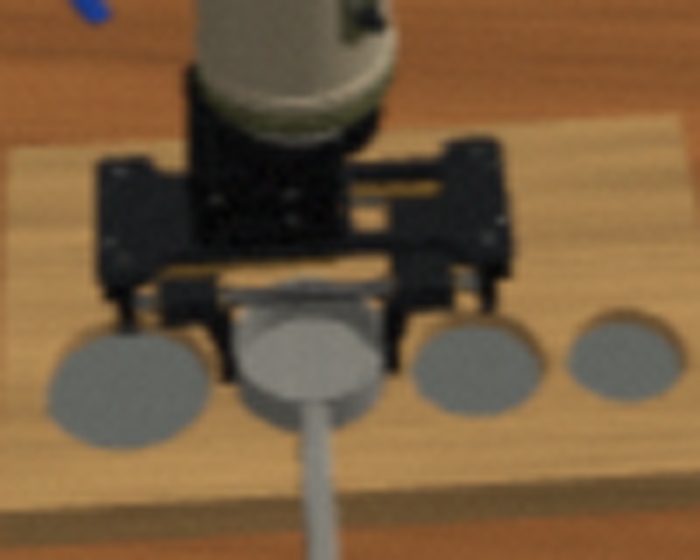

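The visible wall has shortened and the floor is lower, so the cup is about 10 mm into the well (crop 310,360), and the force is low. I'll grip harder and press down in small steps.

```bash
python3 -m jog '[[0,0,0,0,1],[0,0,0,0,1],[0,0,0,0,1],[0,0,0.2,0,1],[0,0,0.2,0,1],[0,0,0.2,0,1],[0,0,0.2,0,1],[0,0,0,0,1],[0,0,0,0,1],[0,0,0,0,1]]' 25
python3 d.py .5807 -.0212 .0555 1.708
```

```text
time: 10.5
ee_pos: [0.5829, -0.0209, 0.0543]
eef_rot: [-0.069, 0.998, 0.003, 0.003]
ft_force: [-0.4, 0.8, 4.0]
width: 0.0704
t 10.5 pos [ 0.5829 -0.0209  0.0543] yaw_y 1.71 tilt [ 0.005  0.006 -1.   ] F [-0.4  0.8  4. ] w 0.0704 j [-0.31  0.43  0.34  1.79 -0.18  0.95  1.81]
tool shift cm [ 0.22  0.   -0.12] turn 0.002
```

```bash
python3 -m jog '[[0,0,0.1,0,1],[0,0,0,0,1],[0,0,0.1,0,1],[0,0,0,0,1],[0,0,0,0,1],[0,0,0,0,1],[0,0,0,0,1],[0,0,0,0,1],[0,0,0,0,1],[0,0,0,0,1]]' 
python3 - <<'E'
from h import *
c=cam('scene'); s=c['pixels'][160:240,260:360]
cv2.imwrite('pics/s8.png',cv2.resize(s[:,:,::-1],None,fx=7,fy=7,interpolation=cv2.INTER_CUBIC))
E
```

```text
time: 11.5
ee_pos: [0.5835, -0.0209, 0.0538]
eef_rot: [-0.069, 0.998, 0.003, 0.003]
ft_force: [-2.0, -0.7, 4.3]
width: 0.0698
```

View pics/s8.png

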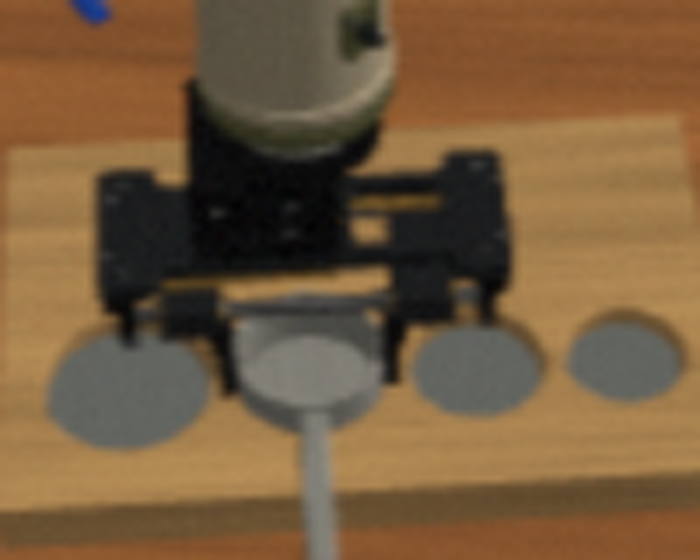

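The cup is lower again (floor at crop 310,370), but the fingertips are now almost on the rack. I'll release, close the fingers, and press on the cup's inner floor. The contact height then also tells how deep the cup sits.

```bash
python3 -m jog '[[0,0,0,0,0.5],[0,0,0,0,0],[0,0,0,0,0],[0,0,0,0,0],[0,0,0,0,0],[0,0,-0.5,0,0],[0,0,-1.5,0,0],[0,0,-2,0,0],[0,0,-1,0,0],[0,0,0,0,0]]' 
python3 -m jog '[[0,0,0,0,1],[0,0,0,0,1],[0,0,0,0,1],[0,0,0,0,1],[0,0,0,0,1],[0,0,0,0,1],[0,0,0,0,1],[0,0,0,0,1],[0,0,0,0,1],[0,0,0,0,1]]' 
python3 d.py .5807 -.0212 .04 1.708
python3 - <<'E'
from h import *
c=cam('scene'); s=c['pixels'][160:240,260:360]
cv2.imwrite('pics/s9.png',cv2.resize(s[:,:,::-1],None,fx=7,fy=7,interpolation=cv2.INTER_CUBIC))
E
```

```text
time: 12.55
ee_pos: [0.5827, -0.0213, 0.1072]
eef_rot: [-0.069, 0.998, 0.003, 0.003]
ft_force: [-0.0, 0.1, 0.7]
width: 0.0869
time: 13.55
ee_pos: [0.5815, -0.0212, 0.1049]
eef_rot: [-0.069, 0.998, 0.003, 0.001]
ft_force: [0.1, 0.2, 0.8]
width: 0.015
t 13.55 pos [ 0.5815 -0.0212  0.1049] yaw_y 1.71 tilt [ 0.002  0.006 -1.   ] F [0.1 0.2 0.8] w 0.015 j [-0.33  0.36  0.35  1.76 -0.15  1.04  1.79]
tool shift cm [ 0.09 -0.02  6.49] turn 0.002
```

View pics/s9.png

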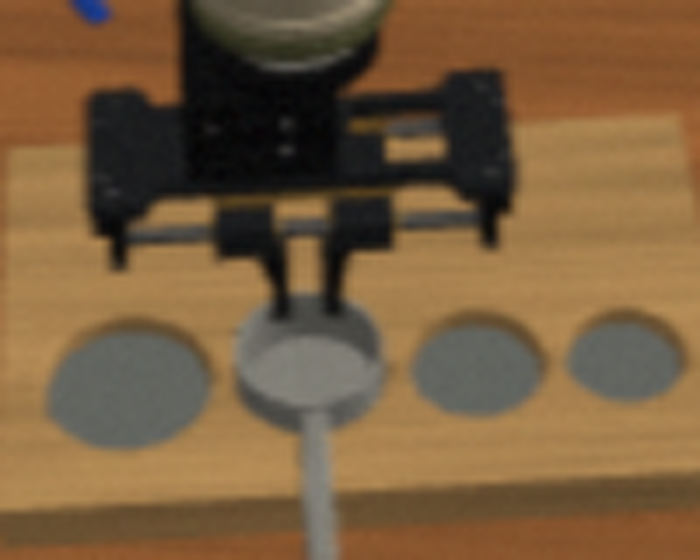

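The cup sits in the well (rim centre about crop 310,362) with the handle straight out, and the fingers are above its middle. Going down inside.

```bash
python3 -m jog '[[0,0,0,0,1],[0,0,0,0,1],[0,0,1,0,1],[0,0,1,0,1],[0,0,1,0,1],[0,0,1,0,1],[0,0,0.5,0,1],[0,0,0.5,0,1],[0,0,0,0,1],[0,0,0,0,1]]' >/dev/null
python3 d.py .5807 -.0212 .04 1.708
```

```text
t 14.6 pos [ 0.5807 -0.0209  0.049 ] yaw_y 1.71 tilt [-0.     0.006 -1.   ] F [-0.6 -0.3  0.7] w 0.0003 j [-0.31  0.44  0.33  1.79 -0.18  0.94  1.81]
tool shift cm [ 0.   -0.03  0.9 ] turn 0.002
```

```bash
python3 -m jog '[[0,0,0.2,0,1],[0,0,0,0,1],[0,0,0.2,0,1],[0,0,0,0,1],[0,0,0.2,0,1],[0,0,0,0,1],[0,0,0,0,1],[0,0,0,0,1],[0,0,0,0,1],[0,0,0,0,1]]' >/dev/null
python3 d.py .5807 -.0212 .04 1.708
```

```text
t 15.6 pos [ 0.5816 -0.0209  0.0439] yaw_y 1.71 tilt [ 0.002  0.006 -1.   ] F [-0.1  0.1 -0.6] w 0.0005 j [-0.31  0.44  0.33  1.8  -0.18  0.93  1.81]
tool shift cm [ 0.1  -0.02  0.39] turn 0.002
```

```bash
python3 -m jog '[[0,0,0.2,0,1],[0,0,0,0,1],[0,0,0.2,0,1],[0,0,0,0,1],[0,0,0,0,1],[0,0,0,0,1],[0,0,0,0,1],[0,0,0,0,1],[0,0,0,0,1],[0,0,0,0,1]]' >/dev/null
python3 d.py .5807 -.0212 .04 1.708
```

```text
t 16.6 pos [ 0.5822 -0.0209  0.0405] yaw_y 1.71 tilt [ 0.003  0.006 -1.   ] F [-0.7 -0.   2.8] w 0.0007 j [-0.31  0.45  0.33  1.8  -0.19  0.92  1.81]
tool shift cm [ 0.15 -0.01  0.05] turn 0.002
```

```bash
for i in 1; do python3 -m jog '[[0,0,0.2,0,1],[0,0,0.2,0,1],[0,0,0.3,0,1],[0,0,0.3,0,1],[0,0,0.3,0,1],[0,0,0.3,0,1],[0,0,0.3,0,1],[0,0,0.3,0,1],[0,0,0.3,0,1],[0,0,0.3,0,1]]'; done
```

```text
time: 17.6
ee_pos: [0.5825, -0.0212, 0.0401]
eef_rot: [-0.068, 0.998, 0.009, 0.001]
ft_force: [-17.5, 0.2, 37.4]
width: 0.0005
```

At 37 N the tool did not go below z 0.0401. That puts the cup's floor at 18.1 mm and its underside 18 mm below the top, at the stop. Backing off.

```bash
python3 -m jog '[[0,0,-0.3,0,1],[0,0,-0.5,0,1],[0,0,-1,0,1],[0,0,-2,0,1],[0,0,-3,0,1],[0,0,-3,0,1],[4,0,-3,0,1],[4,0,-2,0,1],[4,0,0,0,1],[4,0,0,0,1]]' >/dev/null
python3 d.py .5807 -.0212 .04 1.708
python3 - <<'E'
from h import *
c=cam('scene'); s=c['pixels'][150:290,170:460]
cv2.imwrite('pics/s10.png',cv2.resize(s[:,:,::-1],None,fx=2.7,fy=2.7,interpolation=cv2.INTER_CUBIC))
print(((proj(c,[[.5807,-.0212,.05],[.5807+.125*np.cos(.136),-.0212+.125*np.sin(.136),.048]])-[170,150])*2.7).round())
E
```

```text
t 18.6 pos [ 0.4229 -0.0457  0.1944] yaw_y 1.708 tilt [ 0.001  0.016 -1.   ] F [-0.5 -0.8  1.8] w 0.0005 j [-0.37 -0.1   0.36  2.04  0.02  1.19  1.69]
tool shift cm [-15.91   0.03  15.5 ] turn -0.0
[[361. 158.]
 [366. 240.]]
```

View pics/s10.png

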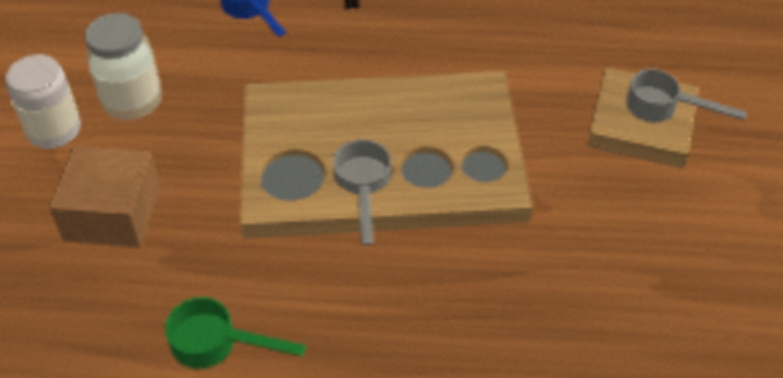

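The rim centre is at about (363,160) and the handle tip at (367,241). The predicted home pose is (361,158) and (366,240). The other scoop, jar, tin and carton are where they were. I'll let the arm settle and hand in.

```bash
python3 -m jog '[[0,0,0,0,1],[0,0,0,0,1],[0,0,0,0,1],[0,0,0,0,1],[0,0,0,0,1],[0,0,0,0,1],[0,0,0,0,1],[0,0,0,0,1],[0,0,0,0,1],[0,0,0,0,1]]'; python3 -c "
from bench import r
print(r.close_job())"
```

```text
time: 19.65
ee_pos: [0.4193, -0.0469, 0.1945]
eef_rot: [-0.067, 0.998, 0.008, 0.0]
ft_force: [0.5, -0.2, 0.2]
width: 0.0007
the job is handed in; nothing more can be done
None
```

I put the rack's scoop, scoop_74, away in the 74 mm well with its handle pointing straight out over the front edge, and handed the job in at about 19.7 s. I gripped it by the cup, turned it on the plain strip, slid it over the well and pressed it down. I then released it and pressed on the cup's inner floor with closed fingers.

**Last checks that agreed:**
- **Depth:** the fingertips stopped on the cup floor at z ≈ 18 mm, so the underside is about 18 mm below the rack's top, at the stop. It did not move further under a push.
- **Position and handle:** the last scene picture showed the rim and handle tip within about 2 enlarged pixels (under 1 camera pixel) of the predicted home pose.
- **Surroundings:** by eye, the other scoop, jar, tin and carton had not moved, and the gripper is clear and touching nothing.

**What disagreed or was harder than planned:**
- **Grip opening:** it read 70.4 mm on the 74 mm cup, which I put down to pad compliance and did not resolve. The handle length (124.7 mm measured against 125 mm) and the cup's fit in the well support scoop_74.
- **Final press:** it was firmer than "gently". The wrist read 37 N upwards plus 17.5 N sideways at the end of that move, below the 60 N limit on pressing a scoop against the rack.

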